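Put the tyre gauge back in its case

TASK

Take the orange-handled tyre gauge out of the wooden block and slide it, handle up, into the blue tube case, lowering it in your grip until it is fully home before you let go. Leave the black and the green gauge standing in the block.

Things in the scene. Friction and masses are not known exactly. Their poses are not given: they have to be found in the camera images.
- orange_gauge: pen-type tyre gauge, about 90 g, 140 mm long, upright: steel barrel 18 mm in diameter (foot tapered to 10 mm over the last 9 mm), topped by an orange handle, 22 mm in diameter, 88 to 140 mm above the foot: grip there. Origin: centre of the foot's underside; z towards the handle. Stands with 1.5 mm play in a 35 mm deep hole of a fixed wooden block, its foot 10 mm above the bench.
- black_gauge: bystander: same shape, size and origin as the orange gauge, but with a black handle; stands in another hole of the same dark wooden block (56 x 210 mm, 45 mm high), whose three holes, 75 mm apart in a row, hold the three gauges in any order.
- green_gauge: bystander: same shape, size and origin as the orange gauge, but with a green handle; stands in another hole of the same dark wooden block (56 x 210 mm, 45 mm high), whose three holes, 75 mm apart in a row, hold the three gauges in any order.
- case: fixed upright blue tube on a round dark steel foot (84 mm in diameter, 8 mm thick), open at the top. Bore 26 mm in diameter; its top 18 mm flare out to a 48 mm wide mouth (56 mm outside). Origin: on the tube's axis at bench level; z up. Floor of the bore 8 mm, rim 95 mm above the origin: a gauge fully home has its foot 8 mm above the origin and all of its handle above the rim.
Mind the look-alikes: they are no part of the job. Of the things like the case, leave any that is red; of the rest the larger one is meant. What is shaped like the orange_gauge but pink is not meant.

How it is judged:
By the outcome, as a careful person would: the job done as asked, in the order asked, and still so for the second after the job is handed in, with the robot touching nothing.
It also fails if it takes over 42 s, if anything falls off the work surface, if the arm or the gripper's body presses on something with over 40 N, if the wrist force passes 120 N, or if a joint passes its speed limit or range.

ROBOT

A 6-joint arm with a two-finger parallel gripper is mounted at the origin on the work surface. World frame = base frame: x ahead of the robot, y to its left, z up, the work surface at z = 0. Lengths are in m, angles in rad, forces in N, time in s.
With the tool pointing down it reaches from about 0.3 to 0.775 m from the base axis. Payload 14.6 kg.
Tool frame: the origin (TCP) lies on the centre line of the jaws, within the pads' length; the fingertips stand 19 mm ahead of it and the grasp point (between the pads) is the TCP; y points along the fingers, x is the direction in which the jaws open and shut, and the axes are right-handed (so a half turn about y gives the same grasp; the last joint's range is limited). The gripper opens to 94 mm and grips with 3 to 60 N. Pads are 16 mm wide; open, the fingers measure 119 mm over their backs; the gripper's body (75 mm by 177 mm) begins 78 mm behind the grasp point.
Start: joints at [1.269, 0.3, 1.521, -0, 1.321, -0.067], TCP at [0.128, 0.535, 0.224] pointing down, gripper open.
Joint ranges: [-3.03, 3.03], [-0.79, 2.21], [0.23, 2.52], [-1.04, 4.18], [0, 3.07], [-2.55, 2.55]. Speed limits (rad/s): [2.22, 2.22, 2.57, 3.14, 3.14, 3.14].

INTERFACE

Orientations are given as [roll, pitch, yaw] about the fixed x, y, z axes, in that order (R = Rz(yaw) Ry(pitch) Rx(roll)).
In Python, from station import ctrl, optics gives the robot as it stands.
- The arm moves only by the tool jog_arm, never from a script. Its argument "targets" is a list of rows, each a list of 3 entries, a list of its own where there are three numbers: the finger opening in cm, from 0 to 9.4, then the shift along the tool's x, y, z in cm, then the turn about the tool's y in rad. A call has 1 to 10 rows; each row is the pose to reach, as a shift and turn from the pose commanded when the call began, along the tool's axes at that moment; what a row does not reach only later rows make up. A row lasts 1/10 s, in which the tool goes at most 50 mm and 8.59 degrees, less where a joint would pass 70% of its speed; a pose out of reach is approached as far as the arm can. A call with a gripper value outside its range is refused whole. The fingers move at their own pace and stop on an object; "grip_force" is the grip in N (left out, the last holds). Time passes only in rows, so rows that repeat a pose let the fingers close. It gives the time, the measured TCP pose, the force and the opening at its end, in the units of the state.
- ctrl.get_obs(): the state, without advancing time (a new reading comes with each control period).
- optics.camera(name): name is "scene" or "top" or "wrist"; returns a dict with "img" (480x640x3 uint8, red, green, blue), "range_z" (480x640 float32, m along the optical axis (not along the pixel's ray), 0 where there is no reading), "camera_matrix" (3x3 intrinsics, pixels), "world_to_cam" (4x4, takes a point from world to camera coordinates); the wrist camera has in their place "mount" (4x4, takes a point from camera to tool coordinates, whose origin is the TCP and whose axes are the tool frame's). Camera axes: x right, y up, looking along -z (the intrinsics and any distortion apply to the point x, -y, -z); pixel columns grow to the right and rows downward; lengths in m; the calibration is good to about 2 mm. The wrist camera is an equidistant fisheye: a pixel r from the principal point sees the ray r / f radians off the axis. A picture is of the moment at which its call begins: read the wrist's pose just before it.
- ctrl.hand_in(): hands the job in, once; it reports no verdict.
The state is a dict: "time_s": time; "qpos": joint angles; "joint_vel": joint speeds; "tau": joint torques, N m; "ee_pos": TCP position; "eef_rot": TCP orientation; "force": force on the tool from outside, world axes, zero at the start; "moment": the same for the moment, N m; "grip_width": finger opening in m.
Only numpy, scipy, OpenCV 4.12 (cv2) and the standard library are available. Lean on these libraries where they do the work, as an engineer would, in place of code of your own. Each camera call takes 0.05 s, during which the arm holds its last target. There are 200 camera calls.

## Working session

There is one attempt and no reset: what is moved stays moved. The work goes in short steps, Python scripts to look and compute and a tool call to move; the robot and the scene stay as the last step left them, time stands still between calls to the robot, and variables do not carry over. Pictures are saved under pics/ and viewed, about 8 in all and at most 12, crops included, and the job is handed in when it is done.

Besides the shell and the picture viewer there is one more tool, called after "Call:" as a command line: name --argument value ..., lists and objects as JSON in quotes. jog_arm: Moves the arm, as the interface text tells. Its arguments: {"type":"object","properties":{"targets":{"type":"array","items":{"type":"array"}},"grip_force":{"type":"number"}},"required":["targets"]}

```bash
mkdir -p pics; ls
python3 - <<'E'
from station import ctrl, optics
import cv2, numpy as np, pickle
o=ctrl.get_obs(); print({k:np.round(v,3) for k,v in o.items()})
d={}
for n in ("scene","top"):
    c=optics.camera(n); d[n]=c; print(n,c.keys(), c["camera_matrix"], np.round(c["world_to_cam"],3))
    cv2.imwrite(f"pics/{n}0.png",c["img"][:,:,::-1])
pickle.dump(d,open("d0.pkl","wb"))
E
```

```text
pics
{'time_s': np.float64(0.0), 'qpos': array([ 1.269,  0.3  ,  1.522, -0.   ,  1.321, -0.067]), 'joint_vel': array([-0.002, -0.   , -0.001,  0.   ,  0.002,  0.   ]), 'tau': array([ 1.0000e-03, -5.3181e+01, -3.5273e+01,  7.1000e-02,  2.4000e-02,
       -0.0000e+00]), 'ee_pos': array([0.128, 0.535, 0.224]), 'eef_rot': array([-1.571e+00,  1.000e-03,  1.336e+00]), 'force': array([0.393, 0.054, 0.144]), 'moment': array([-0.032,  0.023,  0.054]), 'grip_width': np.float64(0.094)}
scene dict_keys(['img', 'range_z', 'camera_matrix', 'world_to_cam']) [[456.15659833   0.         310.99745293]
 [  0.         456.15659833 238.28132994]
 [  0.           0.           1.        ]] [[-0.682  0.731  0.012  0.357]
 [-0.412 -0.398  0.819  0.209]
 [ 0.604  0.554  0.573 -1.128]
 [ 0.     0.     0.     1.   ]]
top dict_keys(['img', 'range_z', 'camera_matrix', 'world_to_cam']) [[468.15983868   0.         330.45412606]
 [  0.         468.15983868 223.47817185]
 [  0.           0.           1.        ]] [[ 0.019 -0.999 -0.041  0.015]
 [ 0.982  0.011  0.187 -0.554]
 [-0.187 -0.044  0.981 -0.713]
 [ 0.     0.     0.     1.   ]]
```

View pics/scene0.png

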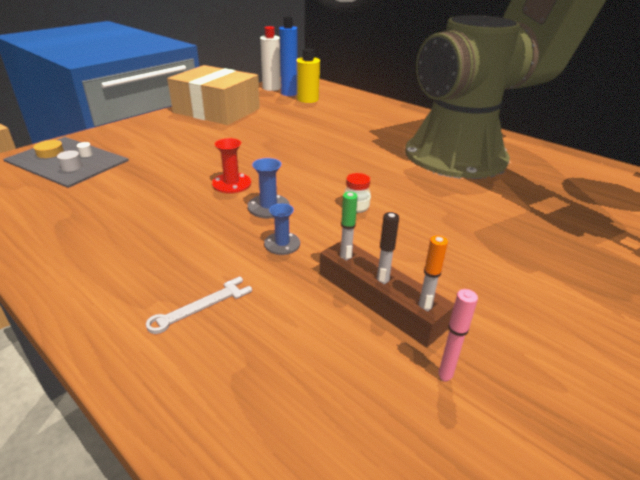

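View pics/top0.png

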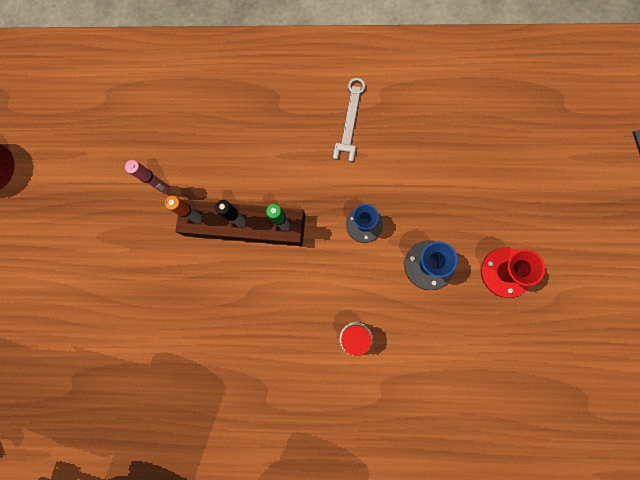

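Orange candidates: orange handle (top 172,203; scene 436,255), pink look-alike (top 132,167; scene 462,310). Case candidates: large blue (top 438,260; scene 267,185), small blue (top 366,217), red (top 525,268). I choose the orange gauge and the larger blue case.

```bash
cat > h.py <<'E'
import cv2, numpy as np
def mask(img,lo,hi):
    m=cv2.inRange(cv2.cvtColor(img,cv2.COLOR_RGB2HSV),lo,hi); return m
def blob(m,near,r=60):
    n,l,s,c=cv2.connectedComponentsWithStats(m)
    k=[i for i in range(1,n) if s[i,4]>25 and np.hypot(*(c[i]-near))<r]
    k=max(k,key=lambda i:s[i,4]); return l==k
def ray(c,u,v):
    K=c["camera_matrix"];W=c["world_to_cam"];R=W[:3,:3]
    d=np.array([(u-K[0,2])/K[0,0],-(v-K[1,2])/K[1,1],-1.])
    return -R.T@W[:3,3], R.T@d
def plane(c,u,v,z):
    p,d=ray(c,u,v); return p+d*(z-p[2])/d[2]
def pts(c,m):
    v,u=np.nonzero(m&(c["range_z"]>0)); r=c["range_z"][v,u]
    return np.array([(lambda p,d:p+d*q)(*ray(c,a,b)) for a,b,q in zip(u,v,r)])
E
python3 - <<'E'
import pickle; from h import *
d=pickle.load(open("d0.pkl","rb"))
for name,lo,hi,nt,ns in [("orange",(8,200,150),(18,255,255),(173,203),(436,255)),("green",(50,150,60),(80,255,255),(274,211),(349,210)),
  ("bluebig",(100,150,40),(125,255,255),(438,260),(267,185)),("bluesmall",(100,150,40),(125,255,255),(366,217),(282,225)),("pink",(150,60,80),(178,180,255),(132,167),(462,310))]:
  for n,near in (("top",nt),("scene",ns)):
    c=d[n]; m=blob(mask(c["img"],lo,hi),near,25); P=pts(c,m)
    cv2.imwrite
    top=P[P[:,2]>np.percentile(P[:,2],98)-0.004]
    print(name,n,m.sum(),"zmax %.3f"%np.percentile(P[:,2],98),"topmid",np.round((top.min(0)+top.max(0))/2,3),"ext",np.round(top.max(0)-top.min(0),3))
    if 'blue' in name:
      h=cv2.convexHull(np.argwhere(m)[:,::-1].astype(np.int32)); 
      if n=="top":
        e=cv2.fitEllipse(h); print(e, plane(c,*e[0],0.095))
c=d["top"]
img=np.hstack([cv2.resize(c["img"][150:260,110:320],None,fx=3.5,fy=3.5)[:,:,::-1]])
cv2.imwrite("pics/crop1.png",img)
E
```

```text
orange top 86 zmax 0.152 topmid [0.564 0.252 0.15 ] ext [0.02  0.021 0.004]
orange scene 539 zmax 0.150 topmid [0.566 0.251 0.149] ext [0.02  0.021 0.006]
green top 128 zmax 0.152 topmid [0.553 0.102 0.15 ] ext [0.021 0.02  0.005]Traceback (most recent call last):
  File "<stdin>", line 6, in <module>
  File "h.py", line 7, in blob
    k=max(k,key=lambda i:s[i,4]); return l==k
ValueError: max() iterable argument is empty
```

Run:
```python
import pickle; from h import *
d=pickle.load(open("d0.pkl","rb"))
for name,lo,hi,nt,ns in [("bluebig",(100,120,30),(125,255,255),(438,260),(267,185)),("bluesmall",(100,120,30),(125,255,255),(366,217),(282,225)),("pink",(140,60,80),(178,180,255),(132,167),(462,310))]:
  for n,near in (("top",nt),("scene",ns)):
    c=d[n]
    try: m=blob(mask(c["img"],lo,hi),near,25)
    except ValueError: print(name,n,'none');continue
    P=pts(c,m)
    top=P[P[:,2]>np.percentile(P[:,2],98)-0.004]
    print(name,n,m.sum(),"zmax %.3f"%np.percentile(P[:,2],98),"topmid",np.round((top.min(0)+top.max(0))/2,3),"ext",np.round(top.max(0)-top.min(0),3))
    if 'blue' in name and n=="top":
        h=cv2.convexHull(np.argwhere(m)[:,::-1].astype(np.int32)) 
        e=cv2.fitEllipse(h); print(e, plane(c,*e[0],0.095))
c=d["top"]
cv2.imwrite("pics/crop1.png",cv2.resize(c["img"][150:300,110:490],None,fx=2.1,fy=2.1)[:,:,::-1])
```

```text
bluebig top 1034 zmax 0.096 topmid [ 0.494 -0.143  0.095] ext [0.052 0.053 0.006]
((438.15728759765625, 259.5339050292969), (36.2391471862793, 37.41950988769531), 82.41915893554688) [ 0.4925924  -0.14184989  0.095     ]
bluebig scene 345 zmax 0.072 topmid [ 0.563 -0.034  0.07 ] ext [0.039 0.04  0.005]
bluesmall top 526 zmax 0.074 topmid [ 0.563 -0.033  0.073] ext [0.039 0.04  0.005]
((365.15380859375, 216.8618621826172), (25.47624969482422, 26.11594581604004), 6.73499059677124) [ 0.55706722 -0.03165976  0.095     ]
bluesmall scene 345 zmax 0.072 topmid [ 0.563 -0.034  0.07 ] ext [0.039 0.04  0.005]
pink top 292 zmax 0.142 topmid [0.622 0.322 0.141] ext [0.02  0.02  0.005]
pink scene 804 zmax 0.140 topmid [0.623 0.322 0.139] ext [0.021 0.02  0.005]
```

View pics/crop1.png

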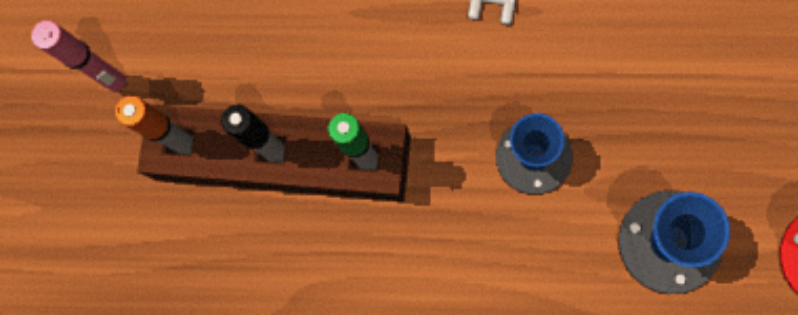

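Crop: orange handle at (130,110), upright in the block beside the black one, with pink standing free at (45,35). The large blue case mouth is at (690,230). Orange handle ≈ (0.565, 0.2515) and case ≈ (0.493, -0.1425). I'll go above the orange gauge with yaw 0, so the jaws open across the row.

Call:
jog_arm --targets '[[9.4,[-17.4,-4,-49.1],1.336],[9.4,[-17.4,-4,-49.1],1.336],[9.4,[-17.4,-4,-49.1],1.336],[9.4,[-17.4,-4,-49.1],1.336],[9.4,[-17.4,-4,-49.1],1.336],[9.4,[-17.4,-4,-49.1],1.336],[9.4,[-17.4,-4,-49.1],1.336],[9.4,[-17.4,-4,-49.1],1.336],[9.4,[-17.4,-4,-49.1],1.336],[9.4,[-17.4,-4,-49.1],1.336]]'

```text
time_s: 1.1
ee_pos: [0.5476, 0.2621, 0.2626]
eef_rot: [-1.571, 0.0, -0.005]
force: [0.1, 0.8, -0.6]
grip_width: 0.0941
```

Call:
jog_arm --targets '[[9.4,[0,0,0],0],[9.4,[0,0,0],0],[9.4,[0,0,0],0]]'

```text
time_s: 1.4
ee_pos: [0.5454, 0.2643, 0.2625]
eef_rot: [-1.571, 0.001, 0.001]
force: [-0.7, -0.3, 0.1]
grip_width: 0.0938
```

```bash
cat >> h.py <<'E'
def wpts(c,o,u,v,z):
    """fisheye pixel -> world point on plane z"""
    from scipy.spatial.transform import Rotation as Rn
    K=c["camera_matrix"]; x=(u-K[0,2])/K[0,0]; y=(v-K[1,2])/K[1,1]; t=np.hypot(x,y); s=np.sinc(t/np.pi)
    s=np.sin(t)/t if t>1e-9 else 1.
    d=np.array([x*s,-y*s,-np.cos(t)]); M=c["mount"]; R=Rn.from_euler("xyz",o["eef_rot"]).as_matrix()
    p=R@M[:3,3]+o["ee_pos"]; d=R@M[:3,:3]@d
    return p+d*(z-p[2])/d[2]
E
python3 - <<'E'
from station import ctrl, optics
from h import *
o=ctrl.get_obs(); c=optics.camera("wrist"); print(np.round(o["ee_pos"],4),np.round(o["eef_rot"],4)); print(c["camera_matrix"],np.round(c["mount"],3))
cv2.imwrite("pics/w1.png",c["img"][:,:,::-1])
m=mask(c["img"],(8,180,120),(18,255,255)); n,l,s,cc=cv2.connectedComponentsWithStats(m)
for i in range(1,n):
    if s[i,4]>200: print(s[i],cc[i], np.round(wpts(c,o,*cc[i],0.15),4))
E
```

```text
[0.5454 0.2643 0.2625] [-1.5709e+00  6.0000e-04  1.0000e-03]
[[371.64829954   0.         319.70326297]
 [  0.         371.64829954 239.59896316]
 [  0.           0.           1.        ]] [[ 1.    -0.     0.    -0.001]
 [ 0.     0.256 -0.967 -0.159]
 [ 0.     0.967  0.256  0.074]
 [ 0.     0.     0.     1.   ]]
[331 232  27  41 748] [343.15374332 252.19652406] [0.5617 0.2566 0.15  ]
```

View pics/w1.png

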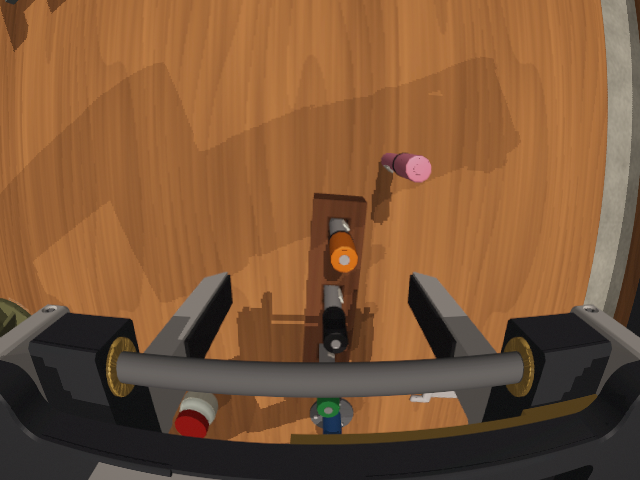

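The wrist view shows the orange handle top at (344,260) with its centre mark, black at (336,344), pink at (418,168). The fingers at left and right sit clear of all of them.

Run:
```python
from station import ctrl, optics
from h import *
import pickle
o=ctrl.get_obs(); c=optics.camera("wrist")
for p in ((344,260),(336,344)): print(np.round(wpts(c,o,*p,0.15),4))
d=pickle.load(open("d0.pkl","rb"))
s=optics.camera("scene"); t=optics.camera("top")
m=blob(mask(s["img"],(8,200,150),(18,255,255)),(436,255),25); v,u=np.nonzero(m); print(u.min(),u.max(),v.min(),v.max())
print(plane(s,437,242,0.15), plane(d["top"],172,202,0.15))
```

```text
[0.5624 0.2505 0.15  ]
[0.5575 0.1758 0.15  ]
426 447 235 274
[0.57177892 0.25265918 0.15      ] [0.56479716 0.25111872 0.15      ]
```

Call:
jog_arm --targets '[[9.4,[1.8,0,-1.3],0],[9.4,[1.8,2.5,-1.3],0],[9.4,[1.8,5.5,-1.3],0],[9.4,[1.8,8.5,-1.3],0],[9.4,[1.8,11,-1.3],0],[9.4,[1.8,12.5,-1.3],0],[9.4,[1.8,13.4,-1.3],0],[9.4,[1.8,13.4,-1.3],0],[9.4,[1.8,13.4,-1.3],0]]'

```text
time_s: 2.5
ee_pos: [0.5646, 0.2509, 0.1299]
eef_rot: [-1.57, -0.001, 0.0]
force: [0.5, -0.7, -0.3]
grip_width: 0.094
```

Run:
```python
from station import ctrl, optics
from h import *
o=ctrl.get_obs(); c=optics.camera("wrist"); print(np.round(o["ee_pos"],4))
cv2.imwrite("pics/w2.png",cv2.resize(c["img"][160:460,140:540],None,fx=2,fy=2)[:,:,::-1])
m=mask(c["img"],(8,180,120),(18,255,255)); n,l,s,cc=cv2.connectedComponentsWithStats(m)
for i in range(1,n):
    if s[i,4]>200: print(s[i],cc[i], np.round(wpts(c,o,*cc[i],0.15),4))
```

```text
[0.5646 0.2509 0.1299]
[ 294  267   50   78 2762] [318.72375091 305.52461984] [0.5627 0.2603 0.15  ]
```

View pics/w2.png

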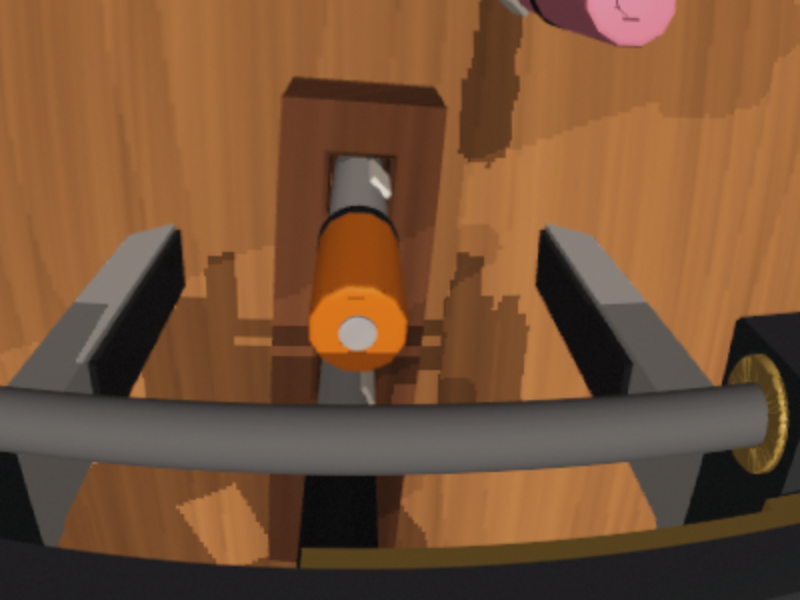

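The handle (358,330 in the crop) sits midway between the pads (182 and 538, mid 360), so I'm closing.

Call:
jog_arm --targets '[[1.5,[0,0,0],0],[1.5,[0,0,0],0],[1.5,[0,0,0],0],[1.5,[0,0,0],0],[1.5,[0,0,0],0],[1.5,[0,0,0],0],[1.5,[0,0,0],0],[1.5,[0,0,0],0],[1.5,[0,0,0],0],[1.5,[0,0,0],0]]' --grip_force 25

```text
time_s: 3.55
ee_pos: [0.5642, 0.2506, 0.1287]
eef_rot: [-1.571, 0.0, 0.0]
force: [0.2, 0.6, -0.3]
grip_width: 0.0212
```

Call:
jog_arm --targets '[[1.5,[0,-0.5,0],0],[1.5,[0,-2,0],0],[1.5,[0,-4,0],0],[1.5,[0,-6.5,0],0],[1.5,[0,-9,0],0],[1.5,[0,-12,0],0],[1.5,[0,-14.5,0],0],[1.5,[0,-16.5,0],0],[1.5,[0,-17.5,0],0],[1.5,[0,-17.5,0],0]]'

```text
time_s: 4.55
ee_pos: [0.5644, 0.2507, 0.3055]
eef_rot: [-1.57, -0.002, 0.0]
force: [-0.4, 0.4, -1.4]
grip_width: 0.0215
```

Run:
```python
from station import ctrl, optics
from h import *
o=ctrl.get_obs(); print(np.round(o["ee_pos"],4),o["force"],o["grip_width"])
c=optics.camera("scene"); cv2.imwrite("pics/s2.png",c["img"][:,:,::-1])
```

```text
[0.5644 0.2507 0.3055] [-0.36178707  0.42269122 -1.41445543] 0.02147538784145949
```

View pics/s2.png

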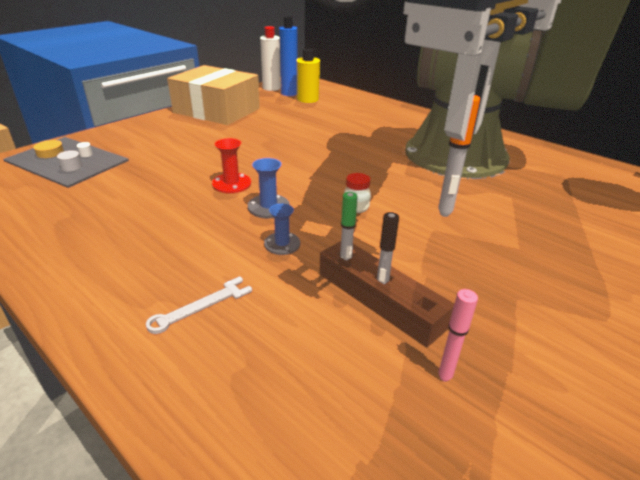

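Gauge held upright (foot at 447,212), black and green still in the block, pink untouched. Next I carry it over the case.

Call:
jog_arm --targets '[[1.5,[-0.3,0,-1.5],0],[1.5,[-0.9,0,-5],0],[1.5,[-1.6,0,-9],0],[1.5,[-2.4,0,-13],0],[1.5,[-3.1,0,-17],0],[1.5,[-3.8,0,-21],0],[1.5,[-4.6,0,-25],0],[1.5,[-5.3,0,-29],0],[1.5,[-6.0,0,-33],0],[1.5,[-6.6,0,-36],0]]'

```text
time_s: 5.6
ee_pos: [0.4966, -0.112, 0.3027]
eef_rot: [-1.571, 0.002, -0.001]
force: [1.0, -0.4, -1.1]
grip_width: 0.0211
```

Call:
jog_arm --targets '[[1.5,[-0.3,0,-2],0],[1.5,[-0.5,0,-3],0],[1.5,[-0.6,0,-3.3],0],[1.5,[-0.6,0,-3.3],0],[1.5,[-0.6,0,-3.3],0]]'

```text
time_s: 6.1
ee_pos: [0.4923, -0.1416, 0.3036]
eef_rot: [-1.571, 0.0, 0.001]
force: [-0.2, 0.6, -1.1]
grip_width: 0.0211
```

Run:
```python
from station import ctrl, optics
from h import *
o=ctrl.get_obs(); print(np.round(o["ee_pos"],4),o["force"],o["grip_width"])
c=optics.camera("top"); t=c
s=optics.camera("scene"); o=ctrl.get_obs(); w=optics.camera("wrist")
for n,c in (("top",t),("scene",s)):
  try:
    m=blob(mask(c["img"],(100,120,30),(125,255,255)),(438,260) if n=="top" else (267,175),25); P=pts(c,m); print(n,m.sum(),P[:,2].max())
  except Exception as e: print(e)
m=mask(w["img"],(100,120,30),(125,255,255)); n,l,st,cc=cv2.connectedComponentsWithStats(m)
for i in range(1,n):
    if st[i,4]>200: print(st[i],cc[i],np.round(wpts(w,o,*cc[i],0.095),4))
im=np.hstack([cv2.resize(w["img"][130:430,160:460],(400,400)),cv2.resize(s["img"][60:260,160:360],(400,400))])
cv2.imwrite("pics/p3.png",im[:,:,::-1])
```

```text
[ 0.4923 -0.1416  0.3036] [-0.24996455  0.62507896 -1.10898778] 0.021127579237747225
top 624 0.0982028693275272
scene 263 0.09512013098194605
[ 368   95   38   38 1129] [386.04960142 113.62710363] [ 0.5558 -0.0367  0.095 ]
[ 294  193   54   50 1868] [320.52034261 216.87098501] [ 0.4916 -0.1412  0.095 ]
```

View pics/p3.png

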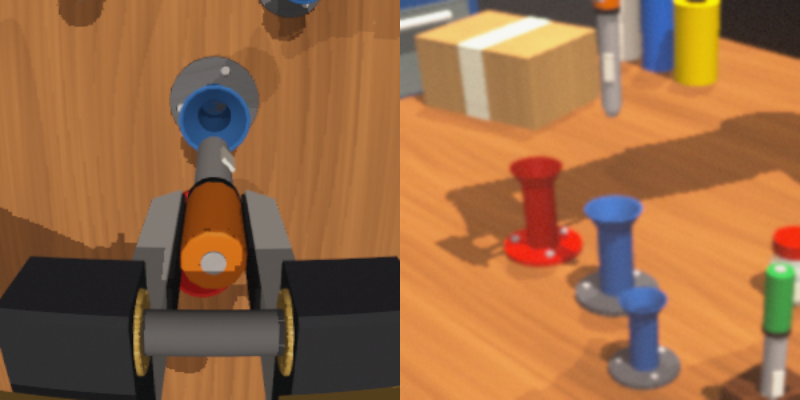

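The mouth at (215,115) lies straight below the gauge. The wrist's estimate (0.4916, -0.1412) agrees with the TCP to within about 1 mm, so I lower.

Call:
jog_arm --targets '[[1.5,[0,1.5,0],0],[1.5,[0,4,0],0],[1.5,[0,6.5,0],0],[1.5,[0,8,0],0],[1.5,[0,9,0],0],[1.5,[0,10,0],0],[1.5,[0,11,0],0],[1.5,[0,11.5,0],0],[1.5,[0,12,0],0],[1.5,[0,12,0],0]]'

```text
time_s: 7.25
ee_pos: [0.4921, -0.1423, 0.1833]
eef_rot: [-1.571, 0.001, -0.0]
force: [0.3, 0.2, -1.1]
grip_width: 0.0215
```

Call:
jog_arm --targets '[[1.5,[0,0.7,0],0],[1.5,[0,1.5,0],0],[1.5,[0,2.3,0],0],[1.5,[0,3.1,0],0],[1.5,[0,3.9,0],0],[1.5,[0,4.5,0],0],[1.5,[0,5,0],0],[1.5,[0,5.2,0],0],[1.5,[0,5.2,0],0]]'

```text
time_s: 8.15
ee_pos: [0.4922, -0.1423, 0.1316]
eef_rot: [-1.571, 0.0, 0.0]
force: [0.1, -0.4, 0.8]
grip_width: 0.0214
```

Run:
```python
from station import ctrl, optics
from h import *
o=ctrl.get_obs(); print(np.round(o["ee_pos"],4),o["force"],o["moment"],o["grip_width"])
w=optics.camera("wrist"); s=optics.camera("scene")
im=np.hstack([cv2.resize(w["img"][130:430,160:460],(400,400)),cv2.resize(s["img"][60:260,160:360],(400,400))])
cv2.imwrite("pics/p4.png",im[:,:,::-1])
```

```text
[ 0.4922 -0.1423  0.1316] [ 0.0647147  -0.41225969  0.82860012] [-0.03525537  0.0760113   0.04553151] 0.021389407627857966
```

View pics/p4.png

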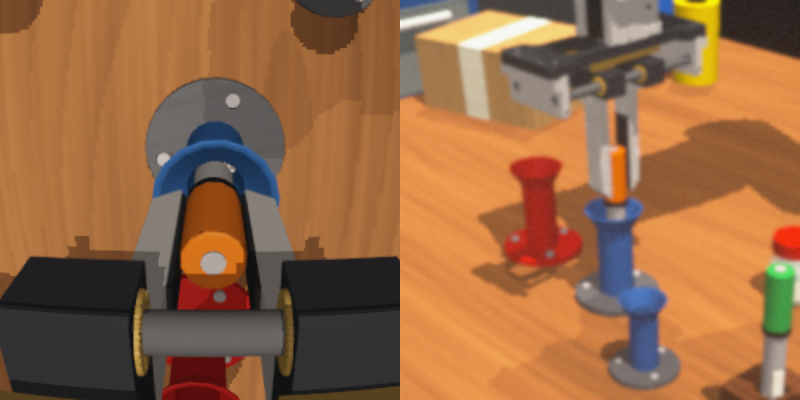

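The gauge is inside the tube, handle above the rim (615,175), with no meaningful force. About 5 mm remain, so I lower gently until the floor is felt.

Call:
jog_arm --targets '[[1.5,[0,0.1,0],0],[1.5,[0,0.2,0],0],[1.5,[0,0.3,0],0],[1.5,[0,0.3,0],0]]'

```text
time_s: 8.65
ee_pos: [0.4922, -0.1424, 0.1286]
eef_rot: [-1.571, 0.0, -0.0]
force: [-0.2, -0.2, -0.2]
grip_width: 0.0212
```

Call:
jog_arm --targets '[[1.5,[0,0.1,0],0],[1.5,[0,0.2,0],0],[1.5,[0,0.2,0],0]]'

```text
time_s: 8.95
ee_pos: [0.4923, -0.1424, 0.1267]
eef_rot: [-1.571, -0.0, -0.0]
force: [0.1, 0.9, -0.9]
grip_width: 0.0212
```

Call:
jog_arm --targets '[[1.5,[0,0.1,0],0],[1.5,[0,0.1,0],0]]'

```text
time_s: 9.15
ee_pos: [0.4926, -0.1425, 0.1266]
eef_rot: [-1.571, -0.001, -0.0]
force: [-2.2, 1.0, 8.4]
grip_width: 0.0213
```

Call:
jog_arm --targets '[[1.5,[0,0.1,0],0],[1.5,[0,0.1,0],0]]'

```text
time_s: 9.35
ee_pos: [0.4929, -0.1427, 0.1264]
eef_rot: [-1.572, -0.002, 0.0]
force: [-3.5, 1.2, 17.6]
grip_width: 0.0216
```

The floor is felt at TCP 0.1265, which puts the foot at 0.008 as expected. I'll ease off the press, open, then retreat upward.

Call:
jog_arm --targets '[[1.5,[0,-0.1,0],0],[1.5,[0,-0.1,0],0],[2.6,[0,-0.1,0],0],[4,[0,-0.1,0],0],[6,[0,-0.1,0],0],[6,[0,-0.1,0],0],[6,[0,-0.1,0],0],[6,[0,-0.1,0],0]]'

```text
time_s: 10.15
ee_pos: [0.4922, -0.1424, 0.1257]
eef_rot: [-1.571, 0.0, -0.0]
force: [0.5, -0.2, -0.4]
grip_width: 0.0597
```

Call:
jog_arm --targets '[[6,[0,-1,0],0],[6,[0,-3,0],0],[6,[0,-6,0],0],[6,[0,-9,0],0],[6,[0,-12,0],0],[6,[0,-14,0],0],[6,[0,-15,0],0],[6,[0,-15,0],0],[6,[0,-15,0],0]]'

```text
time_s: 11.05
ee_pos: [0.4919, -0.1423, 0.2749]
eef_rot: [-1.57, 0.001, -0.0]
force: [-0.7, -0.5, -0.1]
grip_width: 0.06
```

Run:
```python
from station import ctrl, optics
from h import *
o=ctrl.get_obs(); print(o["time_s"],np.round(o["ee_pos"],4),o["force"],o["grip_width"])
s=optics.camera("scene"); cv2.imwrite("pics/s5.png",s["img"][:,:,::-1])
m=blob(mask(s["img"],(8,200,150),(18,255,255)),(267,140),30); P=pts(s,m)
print("orange z",np.percentile(P[:,2],[2,98]), (P.min(0)+P.max(0))/2)
for q in (.2,.8):
    z0=np.quantile(P[:,2],q); print(P[abs(P[:,2]-z0)<.004].mean(0))
```

```text
11.05 [ 0.4919 -0.1423  0.2749] [-0.71425048 -0.47386966 -0.14402092] 0.060014667463166804
orange z [-0.00097211  0.14719885] [ 0.37273521 -0.26848685  0.07235796]
[ 0.49875799 -0.13540681  0.11040355]
[ 0.49826366 -0.13551544  0.1402628 ]
```

View pics/s5.png

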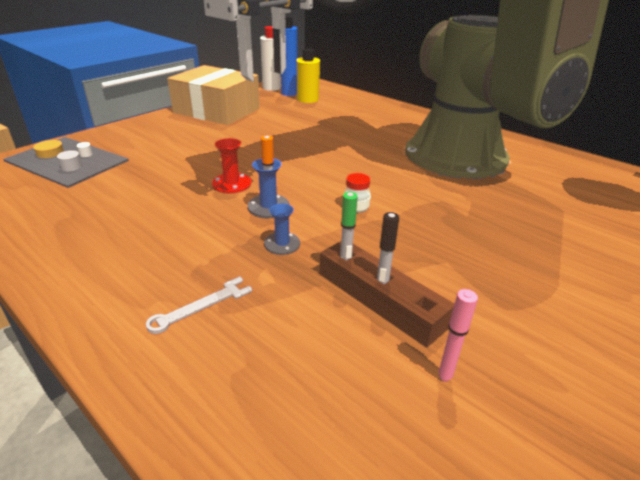

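The orange handle stands upright in the large blue case (267,150). Its top is at about 0.147 m (0.148 expected when home), the gripper is clear, and the other gauges haven't moved. Handing in.

```bash
python3 -c "
from station import ctrl; print(ctrl.hand_in())"
```

```text
the job is handed in; nothing more can be done
None
```

I took the orange gauge out of the block, lowered it into the larger blue case, and handed the job in at about 11 s of the 42 s allowed. No verdict was reported.

- **Fully home:** Before I let go, the force rose to about 18 N with the TCP at 0.126 m. That puts the foot about 8 mm above the bench, which is where the bore's floor should be. I eased off and felt no force before opening the jaws.
- **Last picture:** The gauge stands upright in the case. Its handle top measures 0.147 m, against 0.148 m expected when home. The gripper is clear and touching nothing.
- **Left alone:** The black and green gauges still stand in the block, and the pink gauge, the red case and the small blue case look unmoved.
- **Disagreements:** The cameras differed by about 2–4 mm on the orange gauge's position. I settled it with a close wrist view before gripping. In the last picture the colour mask also caught some bench pixels, so its lowest handle height was wrong and I ignored it.

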